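Switch off the shaker and set its transport lock

ROBOT

A 7-joint arm with a two-finger parallel gripper is mounted at the origin on the work surface. World frame = base frame: x ahead of the robot, y to its left, z up, the work surface at z = 0. Lengths are in mm, angles in rad, forces in N, time in s.
With the tool pointing down it reaches from about 400 to 875 mm from the base axis. Payload 4.4 kg.
Tool frame: the origin (TCP) lies midway between the tips of the shut fingers; the grasp point (between the pads) lies 19 mm behind it; z points along the fingers, y is the line along which they close (so a half turn about z gives the same grasp; the last joint's range is limited). The gripper opens to 85 mm and grips with 20 to 120 N. Pads are 22 mm wide; open, the fingers measure 114 mm over their backs; the gripper's body (76 mm by 85 mm) begins 54 mm behind the grasp point. The pads swing forward as they close: fully open they stand 13 mm farther back than shut.
Start: joints at [1.203, 0.628, 0.038, 1.517, -0.027, 0.996, -0.02], TCP at [193.233, -620.628, 231.313] pointing down, gripper open.
Joint ranges: [-3.06, 3.06], [-0.37, 2.12], [-1.25, 1.32], [0.18, 2.47], [-1.1, 4.24], [0.23, 1.98], [-2.94, 2.94]. Speed limits (rad/s): [2.57, 2.57, 3.14, 3.14, 3.14, 3.14, 3.14].

INTERFACE

Orientations are given as [roll, pitch, yaw] about the fixed x, y, z axes, in that order (R = Rz(yaw) Ry(pitch) Rx(roll)).
In Python, from cell import ctrl gives the robot as it stands.
- The arm moves only by the shell command python3 -m crank 'ROWS' [OPENING]. ROWS is JSON, a list that holds one entry, the list of rows, each a list of 4 numbers: the shift along the tool's x, y, z normalised to -1 to 1, where 1 is 2.5 cm, then the turn about the tool's z normalised to -1 to 1, where 1 is 0.08 rad. In form: [[[dx, dy, dz, turn], ...]]. A call has 1 to 12 rows; each row shifts and turns the commanded pose from where the row before left it, along the tool's axes as they then stand; what a row does not reach is not made up. A row lasts 1/12 s, in which the tool goes at most 41.7 mm and 7.16 degrees, less where a joint would pass 70% of its speed; a pose out of reach is approached as far as the arm can. A call with a number of a shift or a turn outside -1 to 1 is refused whole. A call with a gripper value outside its range is refused whole. OPENING is the closure, from -1 (fully open) to 1 (shut), set as the call begins (- or left out, the last holds). The fingers move at their own pace and stop on an object; the grip force is fixed at half the most. Time passes only in rows, so rows that do not move let the fingers close. It gives the time, the measured TCP pose, the force, the opening and the grip force at its end, in the units of the state.
- ctrl.read_state(): the state, without advancing time (a new reading comes with each control period).
- ctrl.get_image(name): name is "scene" or "top" or "wrist"; returns a dict with "img" (400x640x3 uint8, red, green, blue), "intrinsics" (3x3 intrinsics, pixels), "extrinsics" (4x4, takes a point from camera to world coordinates). Camera axes: x right, y up, looking along -z (the intrinsics and any distortion apply to the point x, -y, -z); pixel columns grow to the right and rows downward; lengths in mm; the calibration is good to about 2 mm. A picture is of the moment at which its call begins. There is no depth.
- ctrl.finish_job(): hands the job in; it is judged then, once.
Trained networks look in the newest picture that a camera, given by its name, has taken for a name from the list of things; names that differ only in an ending like _2 or _b are one class to them, and where a whole thing is asked for, a point or a joint stands for the part that bears it (a point fixed in the world has none). Each returns a list of dicts, best first, with "confidence" (0 to 1); they miss things now and then, are a little off and sometimes report something else, mostly with a low value. They report only what shows in the picture. A call takes as long as a camera call. They do not tell look-alikes from the thing itself.
- ctrl.find_in(camera, target): "position" ([row, column] in pixels, amid what is visible of it).
- ctrl.trace(camera, target): "mask" (400x640 bool, what is visible of it) and "position" ([row, column] in pixels, amid what is visible of it).
- ctrl.place_of(camera, target): "position" ([row, column] in pixels: a listed point, or the origin of a listed thing).
The state is a dict: "clock": time; "qpos": joint angles; "qd": joint speeds; "tau": joint torques, N m; "eef_pos": TCP position; "tool_rot": TCP orientation; "force": force on the tool from outside, world axes, zero at the start; "torque": the same for the moment, N m; "width": finger opening in mm; "gripper_force": force on a finger pad.
Only numpy, scipy, OpenCV 4.12 (cv2) and the standard library are available. Lean on these libraries where they do the work, as an engineer would, in place of code of your own. Each camera call takes 0.05 s, during which the arm holds its last target. There are 200 camera calls.

TASK

Take the platform shaker out of service. First switch off its power: on the box with two wing handles, turn the handle on the shaker's side a quarter turn anticlockwise (seen from above) until it rests in its off position, leaving the other handle on because it feeds the heater. Then slide the shaker's transport lock all the way, so that its steel bolt is fully home in the keeper, and let go. Do not push away the small jar, the beaker and the tip box that stand close by.

Things in the scene. Friction and masses are not known exactly. Their poses are not given: they have to be found in the camera images.
- iso_box: Twin power isolator: grey metal box fixed to the bench between the two machines, 110 (x) x 200 (y) x 70 mm high, origin at the centre of its underside; x points away from the robot, y along its length to the robot's left. Two equal wing handles on its top, 55 mm either side of its centre along y; each feeds the machine standing on its side. Its position and yaw vary.
- iso_left_grip (a point): A black wing handle standing on top of the isolator box: an upright bar 72 mm long (its x axis), 14 mm wide (its y axis) and 36 mm high, on a disc 52 mm in diameter. This point is on the turning axis, 2 mm above mid-height of the bar: 16 mm below its top, 20 mm above its foot and 98 mm above the bench; it turns with the handle. This is the handle on the box's +y (left) side.
- iso_left (a joint): Left handle, rad, about the upright axis: 0 = on (bar along the box's x, i.e. front to back), 1.571 = off (quarter turn anticlockwise seen from above, bar along the box's length). Solid stops at both ends. An over-centre spring (with friction at most 0.16 N m) draws the handle to the nearer end and holds it there, so once released past the middle it goes home by itself.
- iso_right_grip (a point): A black wing handle standing on top of the isolator box: an upright bar 72 mm long (its x axis), 14 mm wide (its y axis) and 36 mm high, on a disc 52 mm in diameter. This point is on the turning axis, 2 mm above mid-height of the bar: 16 mm below its top, 20 mm above its foot and 98 mm above the bench; it turns with the handle. This is the handle on the box's -y (right) side.
- iso_right (a joint): Right handle, rad, about the upright axis: 0 = on (bar along the box's x, i.e. front to back), 1.571 = off (quarter turn anticlockwise seen from above, bar along the box's length). Solid stops at both ends. An over-centre spring (with friction at most 0.16 N m) draws the handle to the nearer end and holds it there, so once released past the middle it goes home by itself.
- shaker_top (a point): The platform shaker, left or right of the isolator box: white housing 260 (x) x 220 (y) mm fixed to the bench, an aluminium platform with steel rod rim (top at 111 mm) over its rear part, a bare ledge 75 mm above the bench along its front. This point: middle of the housing, 75 mm above the bench; x points away from the robot, y to its left. Position and yaw vary.
- lock_grip (a point): Transport lock: upright black grip block 26 (x) x 20 (y) x 36 mm high on a track on the shaker's front ledge, with a 10 mm thick steel bolt pointing to +y. This point: middle of the grip, 14 mm below its top, 104 mm above the bench; axes as the shaker's. It slides along +y towards the keeper. The platform's front edge is 70 mm behind (+x of) its middle.
- keeper (a point): Keeper that receives the bolt: steel block 22 (x) x 24 (y) mm on the shaker's front ledge, tied to the platform by a strap that runs from it to the rear (+x). This point: centre of its top, 109 mm above the bench; axes as the shaker's. With the lock home, 24 mm remain between the grip and the keeper.
- lock (a joint): Travel of the transport lock, m: 0 = released, 0.060 = locked, at a solid end stop (grip nearest the keeper, bolt inside it). It starts at 0 to 0.02, grows along the shaker's +y, stays where it is left, and slides with about 2 N.
- heater: Dry-block heater, a machine fixed to the bench on the other side of the isolator box: white housing 260 x 220 mm, 96 mm high, with a drilled aluminium block and a small round knob; origin at the centre of its underside. Not to be worked on.
- tip_box: Bystander, behind the isolator box: white pipette-tip box with clear lid, 87 x 122 x 56 mm; origin at the centre of its underside.
- vial_jar: Bystander, in front, beside the isolator box: small closed jar, 44 mm diameter, 55 mm high; origin at the centre of its underside.
- beaker: Bystander, in front, beside the isolator box: small white beaker, 56 mm across the rim, 60 mm high; origin at the centre of its underside.
Not all that is in view belongs to the job. What is shaped like the iso_box but turquoise or yellow is not meant.

How it is judged (in metres and radians):
On the way, in this order (a step that is already met when the one before it is completed fails the run):
1. the handle on the shaker's side is turned to off (within 0.15 rad of its stop) while the transport lock is not yet home (((y of shaker_top in the frame of iso_box above 0 m and value of joint iso_left above 1.42 rad) or (y of shaker_top in the frame of iso_box below 0 m and value of joint iso_right above 1.42 rad))), for 0.2 s.
2. the transport lock is slid home (within 4 mm of its end stop) (((y of shaker_top in the frame of iso_box above 0 m and value of joint iso_left above 1.42 rad) or (y of shaker_top in the frame of iso_box below 0 m and value of joint iso_right above 1.42 rad)) and value of joint lock above 0.056 m), for 0.2 s.
At the end, for the whole second after the job is handed in: The handle on the shaker's side rests at off (joint above 1.42 rad), the other handle is on (below 0.15 rad), the transport lock is home (joint above 0.056 m) (all of step 2 and ((y of shaker_top in the frame of iso_box above 0 m and value of joint iso_right below 0.15 rad) or (y of shaker_top in the frame of iso_box below 0 m and value of joint iso_left below 0.15 rad))); the robot touches nothing.
It fails at once if the heater's handle is turned away from on by more than 0.6 rad ((y of shaker_top in the frame of iso_box above 0 m and value of joint iso_right above 0.6 rad) or (y of shaker_top in the frame of iso_box below 0 m and value of joint iso_left above 0.6 rad)).
It fails at once if the jar, the beaker or the tip box is moved by more than 30 mm (distance of any of tip_box, vial_jar, beaker from where it was at the start of the episode above 0.03 m).
It also fails if it takes over 42 s, if anything falls off the work surface, if the arm or the gripper's body presses on something with over 40 N, if the wrist force passes 120 N, or if a joint passes its speed limit or range.

## Working session

There is one attempt and no reset: what is moved stays moved. The work goes in short steps, Python scripts to look and compute and a shell command to move; the robot and the scene stay as the last step left them, time stands still between calls to the robot, and variables do not carry over. Pictures are saved under pics/ and viewed, at most 10 in all, crops included, and the job is handed in when it is done.

```bash
mkdir -p pics; ls
cat > h.py <<'E'
from cell import ctrl
import numpy as np, cv2
def ray(im,rc):
    K=np.array(im["intrinsics"]);T=np.array(im["extrinsics"])
    u,v=rc[1],rc[0]
    d=np.linalg.inv(K)@[u,v,1]; d=np.array([d[0],-d[1],-d[2]])
    return T[:3,3],T[:3,:3]@d
def at_z(im,rc,z):
    o,d=ray(im,rc); return o+d*(z-o[2])/d[2]
E
python3 - <<'E'
from h import *
s=ctrl.read_state(); print({k:np.round(s[k],3).tolist() for k in s})
Z=dict(iso_box=0,iso_left_grip=98,iso_right_grip=98,shaker_top=75,lock_grip=104,keeper=109,heater=0,tip_box=0,vial_jar=0,beaker=0)
for c in("top","scene"):
    im=ctrl.get_image(c); cv2.imwrite(f"pics/{c}0.png",im["img"][:,:,::-1])
    for n,z in Z.items():
        for p in ctrl.place_of(c,n)[:3]:
            print(c,n,round(p["confidence"],2),np.round(p["position"]),np.round(at_z(im,p["position"],z)))
E
```

```text
pics
{'clock': 0.0, 'qpos': [1.203, 0.629, 0.038, 1.518, -0.027, 0.996, -0.02], 'qd': [0.001, 0.001, 0.0, -0.002, -0.001, -0.001, 0.001], 'tau': [0.001, -56.339, 1.226, -19.344, 0.011, 0.011, 0.0], 'eef_pos': [193.06, -620.008, 230.388], 'tool_rot': [-3.14, 0.0, 0.302], 'force': [0.093, 0.895, -0.594], 'torque': [-0.001, 0.008, 0.036], 'gripper_force': 0.0, 'width': 85.152}
top iso_box 0.81 [181. 330.] [541. -37.   0.]
top iso_box 0.59 [315. 212.] [251. 294.   0.]
top iso_left_grip 0.94 [322. 179.] [247. 349.  98.]
top iso_left_grip 0.88 [278. 448.] [ 261. -264.   98.]
top iso_left_grip 0.58 [178. 312.] [533.  10.  98.]
top iso_right_grip 0.87 [168. 356.] [543. -98.  98.]
top iso_right_grip 0.81 [259. 491.] [ 287. -369.   98.]
top iso_right_grip 0.72 [177. 305.] [538.  26.  98.]
top shaker_top 0.8 [166. 170.] [616. 347.  75.]
top shaker_top 0.44 [178. 307.] [541.  22.  75.]
top lock_grip 0.73 [179. 309.] [530.  17. 104.]
top lock_grip 0.59 [181. 334.] [517. -39. 104.]
top keeper 0.9 [208. 138.] [515. 418. 109.]
top heater 0.92 [146. 430.] [ 598. -309.    0.]
top heater 0.27 [180. 310
[... 476 characters left out ...]
ne iso_right_grip 0.77 [201. 270.] [545. -86.  98.]
scene iso_right_grip 0.68 [127. 235.] [ 285. -363.   98.]
scene iso_right_grip 0.66 [175. 437.] [268. 246.  98.]
scene shaker_top 0.59 [288. 434.] [624. 349.  75.]
scene shaker_top 0.29 [254. 482.] [480. 415.  75.]
scene lock_grip 0.81 [239. 438.] [510. 320. 104.]
scene keeper 0.63 [256. 485.] [524. 423. 109.]
scene heater 0.69 [220. 190.] [ 601. -305.    0.]
scene heater 0.4 [235. 288.] [541. -43.   0.]
scene tip_box 0.6 [290. 245.] [742. -42.   0.]
scene tip_box 0.43 [242. 442.] [400. 310.  -0.]
scene vial_jar 0.78 [192. 288.] [ 386. -132.   -0.]
scene beaker 0.86 [218. 383.] [376. 148.   0.]
scene beaker 0.33 [255. 484.] [401. 414.  -0.]
```

Run:
```python
import cv2
a=cv2.imread("pics/top0.png");cv2.imwrite("pics/top0c.png",cv2.resize(a[90:350,100:520],(800,495),interpolation=cv2.INTER_CUBIC))
```

```text
(no output)
```

View pics/top0c.png

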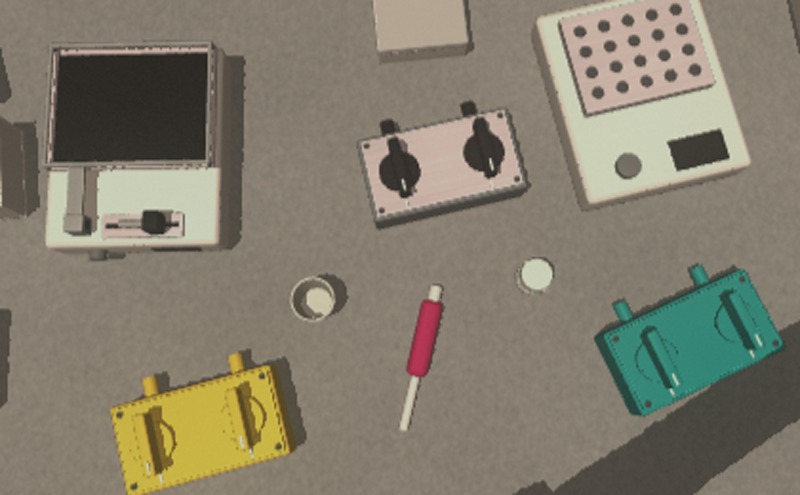

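View pics/scene0.png

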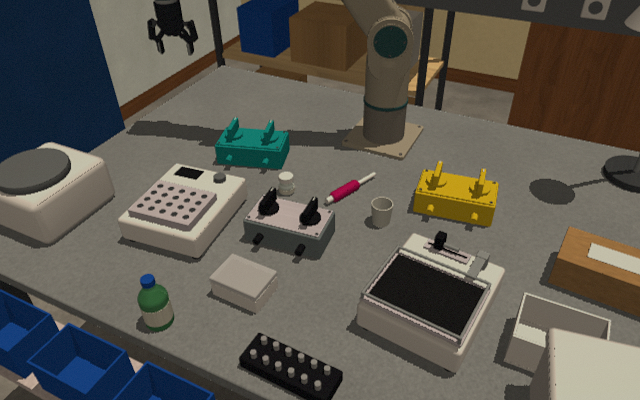

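The grey box at top-image pixel (row 181, col 330) stands between the shaker (166, 170, left) and the heater (146, 430, right). The yellow box (315, 212) and the turquoise one (~278, 470) are decoys. The shaker is on +y, so I need the left handle at about (179, 310). Next I'll measure yaws and fit the positions, and confirm with an enlarged crop.

Run:
```python
from h import *
im=ctrl.get_image("top")
f=lambda x,y:(90+y*260/495,100+x*420/800)
P={'box':[(360,143,70),(508,110,70),(527,185,70),(378,222,70)],'sh front':[(46,245,75),(220,245,75)],'platform':[(48,165,111),(212,165,111),(212,45,111),(50,47,111)],
'handleL':[(405,193,98),(392,145,98)],'lock':[(153,222,118)],'keeper':[(76,220,109)]}
for k,v in P.items():
    for x,y,z in v: print(k,np.round(at_z(im,f(x,y),z)))
for c in("top","scene"):
    im=ctrl.get_image(c)
    for n in("iso_left_grip","shaker_top","lock_grip","iso_box"):
        for t in ctrl.trace(c,n)[:4]:
            m=t["mask"].astype(np.uint8); r=cv2.minAreaRect(cv2.findNonZero(m)); print(c,n,round(t["confidence"],2),np.round(t["position"]),m.sum(),np.round(r[1]),round(r[2],1))
            if n=="iso_box" and c=="top":
                b=cv2.boxPoints(r); print([np.round(at_z(im,(q[1],q[0]),70)[:2]).tolist() for q in b])
a=im=ctrl.get_image("top")["img"][140:225,265:395,::-1]
cv2.imwrite("pics/crop.png",cv2.resize(a,None,fx=6,fy=6,interpolation=cv2.INTER_CUBIC))
```

```text
box [579.  61.  70.]
box [ 596. -134.   70.]
box [ 495. -142.   70.]
box [474.  51.  70.]
sh front [502. 464.  75.]
sh front [472. 250.  75.]
platform [593. 442. 111.]
platform [566. 243. 111.]
platform [720. 228. 111.]
platform [746. 430. 111.]
handleL [501.  13.  98.]
handleL [564.  21.  98.]
lock [503. 319. 118.]
keeper [520. 413. 109.]
top iso_left_grip 0.78 [280. 446.] 481 [29. 22.] 90.0
top iso_left_grip 0.78 [323. 180.] 498 [24. 27.] 29.1
top iso_left_grip 0.55 [180. 309.] 425 [22. 27.] 21.0
top shaker_top 0.97 [171. 170.] 10504 [115.  99.] 90.0
top lock_grip 0.55 [206. 181.] 197 [12. 24.] 90.0
top iso_box 0.93 [177. 335.] 4013 [55. 82.] 77.0
[[602.0, 68.0], [622.0, -133.0], [484.0, -142.0], [466.0, 55.0]]
top iso_box 0.71 [314. 206.] 4608 [61. 93.] 76.0
[[320.0, 412.0], [342.0, 201.0], [206.0, 182.0], [185.0, 388.0]]
top iso_box 0.57 [268. 462.] 4390 [60. 88.] 63.8
[[319.0, -184.0], [384.0, -387.0], [252.0, -422.0], [191.0, -223.0]]
scene iso_left_grip 0.98 [216. 309.] 425 [28. 22.] 80.0
scene iso_left_grip 0.6 [187. 482.] 315 [26. 19.] 90.0
scene iso_left_grip 0.49 [134. 264.] 232 [15. 22.] 30.3
scene iso_left_grip 0.39 [208. 381.] 542 [29. 21.] 90.0
scene shaker_top 0.64 [302. 434.] 13126 [122. 124.] 26.9
scene lock_grip 0.52 [242. 439.] 235 [23. 17.] 3.4
scene iso_box 0.95 [224. 292.] 4314 [91. 62.] 15.6
scene iso_box 0.61 [146. 254.] 2752 [74. 47.] 5.2
scene iso_box 0.55 [198. 458.] 3612 [81. 55.] 10.5
```

View pics/crop.png

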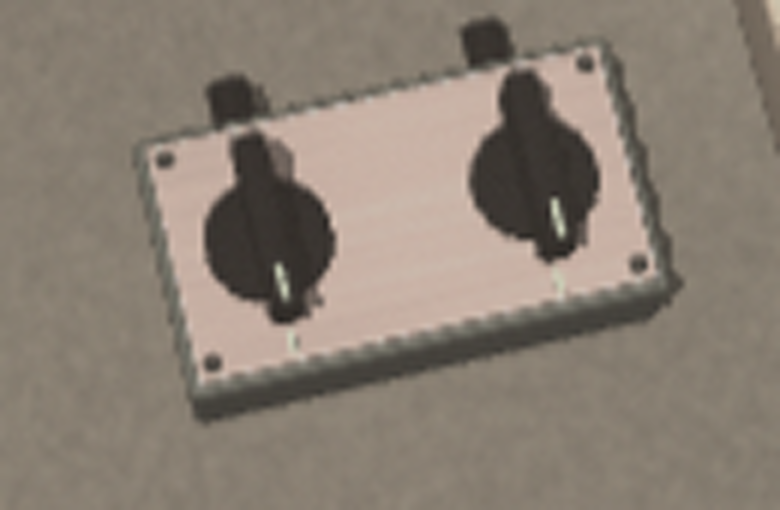

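The crop confirms it: grey box, both wings front to back (on). The left handle is at crop (270, 240), i.e. pixel (180, 310).

```bash
python3 -m crank '[[[0.98,-0.96,0,0],[0.98,-0.96,0,0],[0.98,-0.96,0,0],[0.98,-0.96,0,0],[0.98,-0.96,0,0],[0.98,-0.96,0,0],[0.98,-0.96,0,0],[0.98,-0.96,0,0],[0.98,-0.96,0,0],[0.98,-0.96,0,0],[0.98,-0.96,0,0]]]' -1
python3 -m crank '[[[0.98,-0.96,0,0],[0.98,-0.96,0,0],[0.98,-0.96,0,0],[0.98,-0.96,0,0],[0.98,-0.96,0,0],[0.98,-0.96,0,0],[0.98,-0.96,0,0],[0.98,-0.96,0,0],[0,0,0,0.9],[0,0,0,0.9],[0,0,0,0.9],[0,0,0,0]]]' -1
python3 - <<'E'
from h import *
for c in("wrist","top"):
    im=ctrl.get_image(c); cv2.imwrite(f"pics/{c}1.png",im["img"][:,:,::-1])
    for n in("iso_left_grip","iso_right_grip"):
        for p in ctrl.place_of(c,n)[:3]: print(c,n,round(p["confidence"],2),np.round(p["position"]),np.round(at_z(im,p["position"],98)))
E
```

```text
clock: 2.62
eef_pos: [372.7, -287.1, 231.6]
tool_rot: [3.141, -0.0, 0.302]
force: [0.0, -0.4, -0.4]
width: 85.0
gripper_force: 0.0
clock: 3.62
eef_pos: [502.3, -46.6, 231.4]
tool_rot: [3.141, -0.0, 0.085]
force: [-0.2, -0.1, 0.5]
width: 85.6
gripper_force: 0.0
wrist iso_left_grip 0.69 [141. 241.] [534.  18.  98.]
wrist iso_right_grip 0.96 [136. 382.] [548. -95.  98.]
wrist iso_right_grip 0.87 [388.  20.] [256. 245.  98.]
top iso_left_grip 0.6 [278. 448.] [ 259. -263.   98.]
top iso_left_grip 0.58 [324. 179.] [244. 348.  98.]
top iso_right_grip 0.93 [308. 226.] [263. 243.  98.]
top iso_right_grip 0.86 [260. 495.] [ 284. -377.   98.]
top iso_right_grip 0.15 [180. 332.] [521. -35.  98.]
```

View pics/wrist1.png

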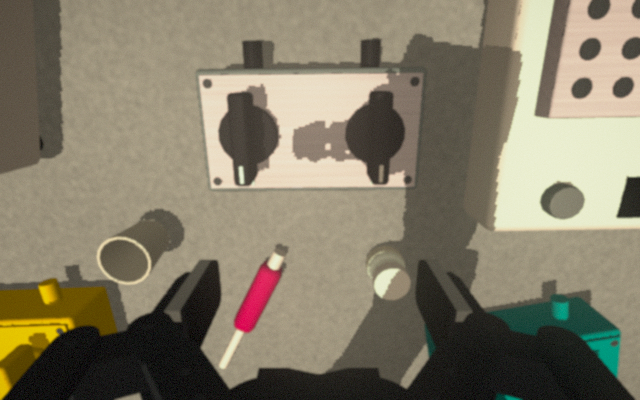

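The wrist view shows the box square to the tool, with the left wing at (139, 241) and the right at (136, 382). The jar (275, 390) and beaker (260, 125) are clear of the path. Next: centre over the left wing and lower.

```bash
python3 -m crank '[[[0.5,-0.8,0,0],[0.5,-0.8,0,0],[0.5,-0.8,0,0],[0,0,0.9,0],[0,0,0.9,0],[0,0,0.9,0],[0,0,0,0],[0,0,0,0]]]' -1
python3 - <<'E'
from h import *
im=ctrl.get_image("wrist"); cv2.imwrite(f"pics/wrist2.png",im["img"][:,:,::-1])
for n in("iso_left_grip","iso_right_grip"):
    for p in ctrl.place_of("wrist",n)[:3]: print(n,round(p["confidence"],2),np.round(p["position"]),np.round(at_z(im,p["position"],98)))
E
```

```text
clock: 4.58
eef_pos: [533.7, 15.9, 163.2]
tool_rot: [-3.142, 0.002, 0.086]
force: [0.4, -0.6, 0.7]
width: 85.7
gripper_force: 0.0
iso_left_grip 0.85 [213. 315.] [534.  17.  98.]
iso_right_grip 0.62 [211. 488.] [545. -95.  98.]
```

View pics/wrist2.png

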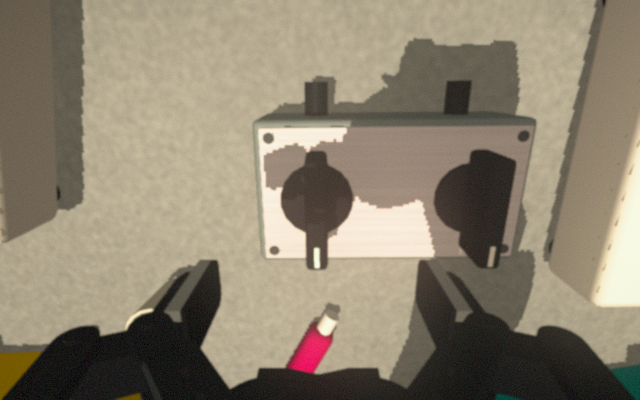

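The left wing at (210, 316) lies midway between the fingers, with its bar in the image plane of the tool x axis. Lower 79 mm and close.

```bash
python3 -m crank '[[[0,0,0.8,0],[0,0,0.8,0],[0,0,0.8,0],[0,0,0.76,0],[0,0,0,0],[0,0,0,0]]]' -1
python3 -m crank '[[[0,0,0,0],[0,0,0,0],[0,0,0,0],[0,0,0,0],[0,0,0,0],[0,0,0,0],[0,0,0,0],[0,0,0,0]]]' 1
```

```text
clock: 5.23
eef_pos: [534.7, 16.0, 85.4]
tool_rot: [-3.142, -0.0, 0.086]
force: [0.1, -0.2, 0.7]
width: 85.2
gripper_force: 0.0
clock: 5.9
eef_pos: [534.6, 17.1, 85.5]
tool_rot: [-3.141, -0.001, 0.087]
force: [-0.8, 2.4, 5.8]
width: 12.8
gripper_force: 58.8
```

```bash
python3 -m crank '[[[0,0,0,-0.9],[0,0,0,-0.9],[0,0,0,-0.9],[0,0,0,-0.9],[0,0,0,-0.9],[0,0,0,-0.9],[0,0,0,-0.9],[0,0,0,-0.9],[0,0,0,-0.9],[0,0,0,-0.9],[0,0,0,0]]]' 1
python3 -m crank '[[[0,0,0,-0.9],[0,0,0,-0.9],[0,0,0,-0.9],[0,0,0,-0.9],[0,0,0,-0.9],[0,0,0,-0.9],[0,0,0,-0.9],[0,0,0,-0.9],[0,0,0,-0.9],[0,0,0,-0.9],[0,0,0,0],[0,0,0,0]]]' 1
```

```text
clock: 6.82
eef_pos: [535.0, 16.3, 85.5]
tool_rot: [3.141, -0.001, 0.808]
force: [0.0, 0.9, 4.7]
width: 13.1
gripper_force: 58.9
clock: 7.82
eef_pos: [535.8, 16.0, 85.5]
tool_rot: [3.139, -0.0, 1.523]
force: [2.1, -0.1, 4.9]
width: 13.2
gripper_force: 58.9
```

```bash
python3 -m crank '[[[0,0,0,-0.8],[0,0,0,-0.7],[0,0,0,0]]]' 1
python3 -m crank '[[[0,0,0,0],[0,0,0,0],[0,0,0,0],[0,0,0,0],[0,0,0,0],[0,0,-0.8,0],[0,0,-0.8,0],[0,0,-0.8,0],[0,0,-0.8,0],[0,0,0,0]]]' -1
python3 - <<'E'
from h import *
im=ctrl.get_image("wrist"); cv2.imwrite(f"pics/wrist3.png",im["img"][:,:,::-1])
for c,n,z in(("top","lock_grip",104),("top","keeper",109),("scene","lock_grip",104),("scene","keeper",109)):
    im=ctrl.get_image(c)
    for p in ctrl.place_of(c,n)[:2]: print(c,n,round(p["confidence"],2),np.round(p["position"]),np.round(at_z(im,p["position"],z)))
E
```

```text
clock: 8.07
eef_pos: [535.9, 16.0, 85.4]
tool_rot: [3.139, -0.0, 1.645]
force: [2.8, 0.1, 5.8]
width: 13.0
gripper_force: 59.0
clock: 8.9
eef_pos: [536.5, 16.7, 168.1]
tool_rot: [3.136, -0.0, 1.645]
force: [-0.4, 0.1, -0.6]
width: 85.4
gripper_force: 0.0
top lock_grip 0.46 [206. 181.] [508. 321. 104.]
scene lock_grip 0.7 [241. 439.] [513. 323. 104.]
scene keeper 0.87 [258. 481.] [531. 417. 109.]
```

View pics/wrist3.png

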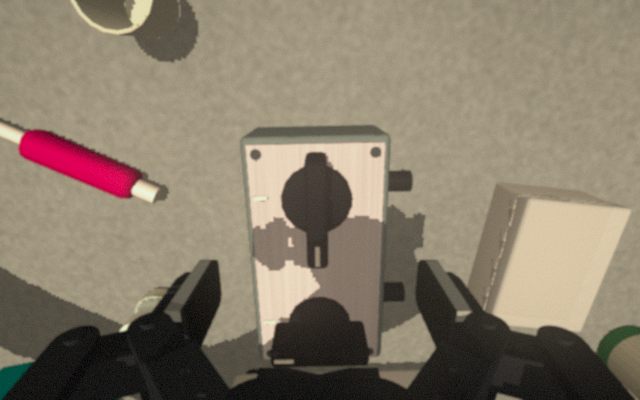

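The left wing (210, 317) now lies along the box length, so it is off. The right wing (330, 320) still lies across the box, so it is on. Next: approach the lock with the fingers shut, on its -y side.

```bash
python3 -m crank '[[[0,0,-0.5,0.9],[0,0,-0.5,0.9],[0.93,-0.27,0,0.8],[0.93,-0.27,0,0],[0.93,-0.27,0,0],[0.93,-0.27,0,0],[0.93,-0.27,0,0],[0.93,-0.27,0,0],[0.93,-0.27,0,0],[0.93,-0.27,0,0],[0.93,-0.27,0,0],[0,0,0,0]]]' 1
python3 - <<'E'
from h import *
im=ctrl.get_image("wrist"); cv2.imwrite(f"pics/wrist4.png",im["img"][:,:,::-1])
for n,z in(("lock_grip",104),("keeper",109)):
    for p in ctrl.place_of("wrist",n)[:2]: print(n,round(p["confidence"],2),np.round(p["position"]),np.round(at_z(im,p["position"],z)))
E
```

```text
clock: 10.35
eef_pos: [498.7, 238.0, 190.0]
tool_rot: [-3.141, -0.005, 1.445]
force: [-0.1, 0.9, 0.4]
width: 0.2
gripper_force: 0.0
lock_grip 0.77 [ 76. 317.] [509. 323. 104.]
```

View pics/wrist4.png

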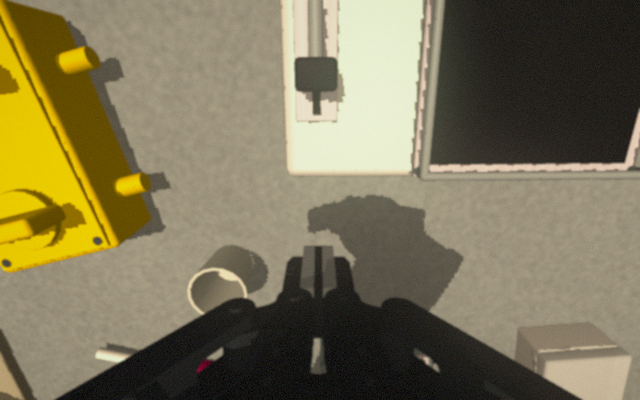

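The grip block (75, 316) is straight ahead of the shut fingers (col 318), with its bolt pointing up the picture. Lower, then push.

```bash
python3 -m crank '[[[0.6,0,0,0],[0.6,0,0,0],[0,0,0.94,0],[0,0,0.94,0],[0,0,0.94,0],[0,0,0.94,0],[0,0,0,0]]]' 1
python3 -m crank '[[[0.4,0,0,0],[0.4,0,0,0],[0.4,0,0,0],[0.4,0,0,0],[0.4,0,0,0],[0,0,0,0]]]' 1
```

```text
clock: 11.08
eef_pos: [502.3, 257.3, 91.7]
tool_rot: [-3.136, 0.006, 1.436]
force: [-0.2, -1.3, -0.5]
width: -0.1
gripper_force: 0.0
clock: 11.58
eef_pos: [511.5, 313.9, 96.8]
tool_rot: [3.14, -0.003, 1.44]
force: [1.0, 0.1, 0.1]
width: -0.2
gripper_force: 0.0
```

```bash
python3 -m crank '[[[0.3,0,0,0],[0.3,0,0,0],[0.3,0,0,0],[0.3,0,0,0],[0,0,0,0]]]' 1
python3 -m crank '[[[0.2,0,0,0],[0.2,0,0,0],[0.1,0,0,0],[0,0,0,0]]]' 1
```

```text
clock: 12.0
eef_pos: [515.0, 342.8, 95.9]
tool_rot: [3.141, -0.002, 1.439]
force: [-0.2, -0.4, 0.3]
width: -0.0
gripper_force: 0.0
clock: 12.33
eef_pos: [516.3, 351.4, 95.6]
tool_rot: [-3.141, 0.003, 1.438]
force: [-1.4, -4.4, 3.2]
width: 0.2
gripper_force: 2.3
```

```bash
python3 -m crank '[[[0.1,0,0,0],[0.1,0,0,0],[0,0,0,0]]]' 1
python3 -m crank '[[[0.1,0,0,0],[0.1,0,0,0],[0,0,0,0]]]' 1
```

```text
clock: 12.58
eef_pos: [516.3, 351.5, 95.6]
tool_rot: [-3.139, 0.012, 1.436]
force: [-3.7, -13.2, 10.2]
width: 0.2
gripper_force: 6.7
clock: 12.83
eef_pos: [516.4, 351.6, 95.6]
tool_rot: [-3.138, 0.02, 1.434]
force: [-7.4, -20.9, 17.4]
width: 0.3
gripper_force: 11.2
```

It meets a hard stop where home was predicted. Back off, rise and check.

```bash
python3 -m crank '[[[-0.8,0,0,0],[-0.8,0,0,0],[-0.8,0,0,0],[0,0,-0.9,0],[0,0,-0.9,0],[0,0,-0.9,0],[0,0,-0.9,0],[-0.9,0,0,0],[-0.9,0,0,0],[0,0,0,0]]]' 1
python3 - <<'E'
from h import *
im=ctrl.get_image("wrist"); cv2.imwrite(f"pics/wrist5.png",im["img"][:,:,::-1])
for c in("wrist","top","scene"):
  im=ctrl.get_image(c)
  for n,z in(("lock_grip",104),("keeper",109)):
    for p in ctrl.place_of(c,n)[:1]: print(c,n,round(p["confidence"],2),np.round(p["position"]),np.round(at_z(im,p["position"],z)))
E
```

```text
clock: 13.67
eef_pos: [504.5, 254.0, 186.1]
tool_rot: [3.141, 0.003, 1.434]
force: [0.2, -1.1, -0.1]
width: -0.2
gripper_force: 0.0
wrist lock_grip 0.79 [ 19. 308.] [516. 373. 104.]
top lock_grip 0.74 [206. 161.] [513. 367. 104.]
top keeper 0.96 [206. 140.] [519. 413. 109.]
scene lock_grip 0.73 [249. 461.] [517. 373. 104.]
scene keeper 0.77 [257. 484.] [527. 422. 109.]
```

View pics/wrist5.png

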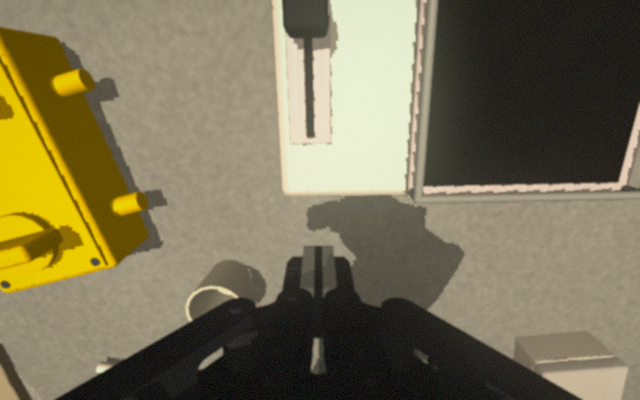

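The grip (18, 307) has moved on, and grip to keeper is about 47 mm against the 46 mm expected when home. One last look at the whole scene.

Run:
```python
from h import *
a=ctrl.get_image("top")["img"][130:260,120:420,::-1]
cv2.imwrite("pics/end.png",cv2.resize(a,(800,347),interpolation=cv2.INTER_CUBIC))
```

```text
(no output)
```

View pics/end.png

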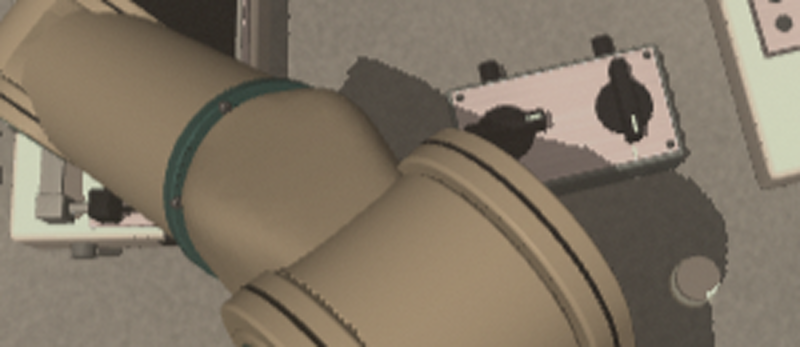

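The left wing (505, 130) is off, the right one (625, 100) is on, and the bolt (75, 210) runs into the keeper. The jar (697, 280) is standing.

```bash
python3 -c "
from cell import ctrl
print(ctrl.finish_job())"
```

```text
the job is handed in; nothing more can be done
None
```

The job is handed in, with no verdict returned: the shaker's handle (left) is off, the heater's handle is still on, the transport lock is pushed to its end stop with the bolt in the keeper, and I saw no contact with the jar, beaker or tip box.

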